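# Fit the square-bored drive wheel on the sloped shaft and clamp it

### The arm

A 7-joint arm with a two-finger parallel gripper is mounted at the origin on a cart in front of the work surface, level with it; the furniture and walls round the work are solid. World frame = base frame: x ahead of the robot, y to its left, z up, the work surface at z = 0. Lengths are in m, angles in rad, forces in N, time in s.
With the tool pointing down it reaches from about 0.425 to 0.925 m from the base axis. Payload 6.8 kg.
Tool frame: the origin (TCP) lies on the front face of the gripper's body, between the roots of the fingers; the fingertips stand 73 mm ahead of it and the grasp point (between the pads) lies 54 mm ahead of it; z points along the fingers, y is the direction in which the jaws open and shut (so a half turn about z gives the same grasp; the last joint's range is limited). The gripper opens to 85 mm and grips with 20 to 120 N. Pads are 22 mm wide; open, the fingers measure 114 mm over their backs; the gripper's body (76 mm by 85 mm) begins 54 mm behind the grasp point. The pads swing forward as they close: fully open they stand 13 mm farther back than shut.
Start: joints at [-1.379, 0.477, 0.022, 1.555, -0.011, 1.109, -0.083], TCP at [0.199, 0.645, 0.304] pointing down, gripper open.
Joint ranges: [-2.96, 2.96], [-0.34, 2.1], [-1.41, 1.46], [0.24, 2.44], [-1.37, 4.51], [0.17, 1.92], [-2.96, 2.96]. Speed limits (rad/s): [2.39, 2.39, 3.14, 3.14, 3.14, 3.14, 3.14].

### API

Orientations are given as a rotation vector (axis times angle).
In Python, from bench import * gives the robot as it stands.
- The arm moves only by the tool jog_arm, never from a script. Its argument "plan" is a list of rows, each a list of 2 entries, a list of its own where there are three numbers: the shift along the world's x, y, z in cm, then the turn about the world's z in rad. In form: [[[tx, ty, tz], twist], ...]. A call has 1 to 12 rows; each row shifts and turns the commanded pose from where the row before left it; what a row does not reach is not made up. A row lasts 1/10 s, in which the tool goes at most 50 mm and 8.59 degrees, less where a joint would pass 70% of its speed; a pose out of reach is approached as far as the arm can. A call is refused whole if a number of a shift passes 5 or a number of a turn 0.15, either way. A call with a gripper value outside its range is refused whole. "hand" is the finger opening in cm, from 0 to 8.54, set as the call begins (left out, the last holds). The fingers move at their own pace and stop on an object; "grip_force" is the grip in N (left out, the last holds). Time passes only in rows, so rows that do not move let the fingers close. It gives the time, the measured TCP pose, the force and the opening at its end, in the units of the state.
- get_obs(): the state, without advancing time (a new reading comes with each control period).
- grab_frame(name): name is "side" or "top"; returns the picture (400x640x3 uint8, red, green, blue); there is no depth.
- get_calibration(name): a dict with "intrinsics" (3x3 intrinsics, pixels), "k1" (the pictures are not rectified: a ray, as slopes to the right and down, at radius r is drawn at 1 + k1 r^2 times it, then the intrinsics apply), "xyz" and "orientation" of the camera in the world. Camera axes: x right, y down, z forward; pixel columns grow to the right and rows downward; lengths in m; the calibration is good to about 2 mm. A picture is of the moment at which its call begins. get_calibration takes no time and is no camera call.
- hand_in(): hands the job in, once; it reports no verdict.
The state is a dict: "clock": time; "joints": joint angles; "qvel": joint speeds; "tau": joint torques, N m; "tcp_pos": TCP position; "orientation": TCP orientation; "contact_force": force on the tool from outside, world axes, zero at the start; "moment": the same for the moment, N m; "grip_width": finger opening in m.
Only numpy, scipy, OpenCV 4.12 (cv2) and the standard library are available. Lean on these libraries where they do the work, as an engineer would, in place of code of your own. Each camera call takes 0.05 s, during which the arm holds its last target. There are 200 camera calls.

### The job

Open the toggle clamp on the sloped stand by swinging its red-knobbed handle up, then fit the orange sander drive wheel (square hole, boss outward) onto the stand's square shaft, turned so the squares match, and slide it fully home against the sloped plate. Then push the handle all the way down over centre so the rubber pad holds the wheel, and let go. Leave the grey round-holed wheel and the marker where they lie.

Things in the scene. Friction and masses are not known exactly. Their poses are not given: they have to be found in the camera images.
- shaft_plate: blue plate, x -60..60, y -45..160 mm, 12 mm thick, on a fixed stand, sloping 30 degrees. Origin: foot of the steel square shaft on the plate's face, 50 mm above the table. x: level, away from the robot; y: up the slope to the clamp (robot's left); z: out of the plate along the shaft, leaning 30 degrees from vertical toward the robot's right
- shaft_tip (a point): centre of the shaft's end, at z = 42 mm of shaft_plate, same axes. The shaft is 16 mm square, flats facing x and y, straight for 30 mm from the plate, then tapering to 8 mm square at this end
- wheel: loose wheel, 0.15 kg: black tyre 64 mm diameter, 22 mm high; orange hub with a 30 mm square boss up to 52 mm. A 19 mm square hole runs through, its sides parallel to the boss's. Origin: centre of the underside; z toward the boss end; x, y square to the boss's sides. Starts flat on the table, boss up, at any turn; every quarter turn fits. Home: origin at shaft_plate's origin, boss outward
- round_wheel: the wrong wheel, to be left alone: same black tyre, but a grey hub, with a round boss of 30 mm diameter and a round 18 mm hole; 52 mm high. Origin: centre of the underside, z up
- clamp_handle (a joint): angle of the clamp handle with the red ball knob (rad): 0 = shut, at its stop, lying out to the left; grows as it swings up; 1.4 = open stop, handle along the plate's z. Starts shut. Dead centre is at 0.08: below that the clamp is over centre and holds itself. Hinge axis parallel to shaft_plate's x. Stays where it is left; moving the knob takes 4 to 10 N
- handle_pivot (a point): fixed point on the handle's hinge axis, at x = 0, y = 130, z = 74 mm of shaft_plate, in the steel clamp bracket (x -25..25, y 77..147, up to z = 84 mm of shaft_plate)
- handle_grip (a point): centre of the red ball knob (28 mm diameter) on the end of the handle, a 9 mm steel rod; 90 mm from handle_pivot. Pinched, it slips a little; pushing it over sideways with closed fingers, from the left to open, from the right to shut, is surer. At joint value h the handle points from the pivot along cos(0.2 + h) y + sin(0.2 + h) z of shaft_plate.
- clamp_bar: clamp bar, 12 mm wide, moved by the handle. Origin: its pivot, at y = 95, z = 64 mm of shaft_plate. Shut, it reaches 102 mm along -y over the shaft, 59 to 69 mm above the plate, and blocks it. With the handle at its open stop it stands along z of shaft_plate, pad toward the shaft at y = 75 mm; the gripper's long side then fits best along x of shaft_plate
- clamp_pad: black rubber pad, 26 mm diameter, 7 mm thick, at the tip of the clamp bar, sprung (about 3 N per mm, 8 mm travel). Origin: centre of its pressing face. Shut, it stands over the shaft, 47.5 mm above the plate if nothing is under it, and presses the boss of a seated wheel with about 5 N
- marker: felt marker, 134 mm long, 17 mm thick, lying on the table to the left; to be left alone. Origin: centre of its underside
There are look-alikes about, which are no part of the job. Leave any blue or turquoise look-alike of the wheel alone.

How it is judged:
On the way, in this order (a step that is already met when the one before it is completed fails the run):
1. the clamp is swung open (value of joint clamp_handle above 0.9 rad), for 0.2 s.
2. the square-bored wheel is lifted off the table (height (world z) of wheel above 0.07 m), for 0.1 s.
3. the wheel is fully home on the square shaft (horizontal distance between wheel and shaft_plate below 0.004 m and z of wheel in the frame of shaft_plate between -0.003 and 0.003 m and angle between the z axis of wheel and the z axis of shaft_plate, either way round below 0.06 rad), for 0.2 s.
At the end, for the whole second after the job is handed in: The wheel sits on the shaft, its underside within 3 mm of the plate, centred within 4 mm (seen from above) and square to the plate within 0.06 rad, at rest; the clamp handle is down past dead centre (below 0.06 rad) and the pad presses the wheel with more than 2 N (all of step 3 and value of joint clamp_handle below 0.06 rad and contact force between clamp_pad and wheel above 2 N and linear speed of wheel below 0.02 m/s); the robot touches nothing.
It fails at once if the round-holed wheel is shifted more than 30 mm (distance of round_wheel from where it was at the start of the episode above 0.03 m).
It fails at once if the marker is shifted more than 30 mm (distance of marker from where it was at the start of the episode above 0.03 m).
It also fails if it takes over 64 s, if anything falls off the work surface, if the arm or the gripper's body presses on something with over 40 N, if the wrist force passes 120 N, or if a joint passes its speed limit or range.

## Working session

There is one attempt and no reset: what is moved stays moved. The work goes in short steps, Python scripts to look and compute and a tool call to move; the robot and the scene stay as the last step left them, time stands still between calls to the robot, and variables do not carry over. Pictures are saved under pics/ and viewed, about 8 in all and at most 12, crops included, and the job is handed in when it is done.

Besides the shell and the picture viewer there is one more tool, called after ">>>" as name(argument=value, ...), one argument or row to a line, values as JSON. jog_arm: Moves the arm, as the interface text tells. Its arguments: {"type":"object","properties":{"plan":{"type":"array","items":{"type":"array"}},"hand":{"type":"number"},"grip_force":{"type":"number"}},"required":["plan"]}

```bash
mkdir -p pics
cat > h.py <<'E'
from bench import *
import numpy as np, cv2
from scipy.spatial.transform import Rotation as R
def cal(n):
    c=get_calibration(n); K=np.array(c["intrinsics"]); o=np.array(c["orientation"])
    Rm=R.from_rotvec(o).as_matrix() if o.shape==(3,) else o
    return K,c["k1"],np.array(c["xyz"]),Rm
def proj(n,P):
    K,k,t,Rm=cal(n); p=(np.atleast_2d(P)-t)@Rm; s=p[:,:2]/p[:,2:]
    s=s*(1+k*(s**2).sum(1,keepdims=True)); return s@K[:2,:2].T+K[:2,2]
def ray(n,uv):
    K,k,t,Rm=cal(n); uv=np.atleast_2d(np.array(uv,float)); d=(uv-K[:2,2])@np.linalg.inv(K[:2,:2]).T
    s=d.copy()
    for _ in range(20): s=d/(1+k*(s**2).sum(1,keepdims=True))
    return t,np.c_[s,np.ones(len(s))]@Rm.T
def onz(n,uv,z):
    t,d=ray(n,uv); return t+d*((z-t[2])/d[:,2:])
def tri(a,b):
    A=np.zeros((3,3));v=np.zeros(3)
    for n,uv in (("top",a),("side",b)):
        t,d=ray(n,uv); d=d[0]/np.linalg.norm(d[0]); M=np.eye(3)-np.outer(d,d); A+=M; v+=M@t
    p=np.linalg.solve(A,v); return p, [np.linalg.norm(proj(n,p)[0]-u) for n,u in (("top",a),("side",b))]
def shot(n,name=None):
    f=np.array(grab_frame(n))
    if name: cv2.imwrite(f"pics/{name}.png",f[:,:,::-1])
    return f
E
python3 - <<'E'
from h import *
for n in("top","side"):
    shot(n,n+"0"); print(n,cal(n))
s=get_obs(); print({k:np.round(v,3) for k,v in s.items()})
E
```

```text
top (array([[438.03280716,   0.        , 328.47917201],
       [  0.        , 438.03280716, 192.5781721 ],
       [  0.        ,   0.        ,   1.        ]]), -0.0010576352252501158, array([ 0.2261188 , -0.01407399,  1.36470698]), array([[-0.03689011, -0.97681723,  0.2108725 ],
       [-0.99931826,  0.0363683 , -0.0063535 ],
       [-0.00146287, -0.21096312, -0.97749293]]))
side (array([[507.64053809,   0.        , 315.2701393 ],
       [  0.        , 507.64053809, 203.09322604],
       [  0.        ,   0.        ,   1.        ]]), -0.14941592168860957, array([ 0.15143359, -1.25123364,  1.20560613]), array([[ 0.9661579 , -0.17408521,  0.19035035],
       [-0.25749633, -0.60707386,  0.75176923],
       [-0.01531518, -0.77534229, -0.63135551]]))
{'clock': np.float64(0.1), 'joints': array([-1.379,  0.478,  0.022,  1.556, -0.012,  1.109, -0.083]), 'qvel': array([ 0.   , -0.002,  0.   , -0.001, -0.   , -0.   , -0.001]), 'tau': array([ 4.0000e-03, -5.9776e+01,  1.6130e+00, -2.8195e+01,  1.3000e-02,
        5.0000e-03, -0.0000e+00]), 'tcp_pos': array([0.199, 0.645, 0.303]), 'orientation': array([-4.690e-01, -3.106e+00,  3.000e-03]), 'contact_force': array([0.653, 0.376, 0.605]), 'moment': array([ 0.004,  0.031, -0.009]), 'grip_width': np.float64(0.086)}
```

View pics/top0.png

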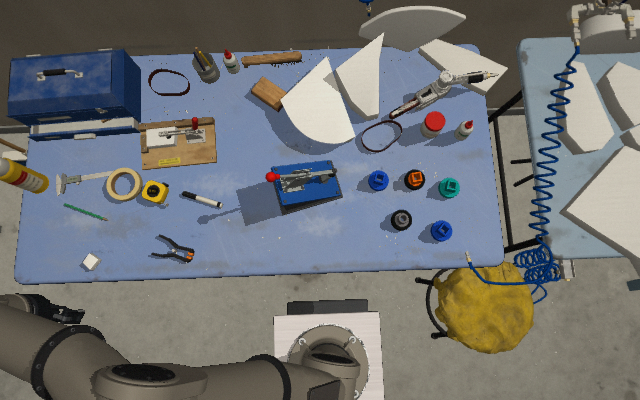

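View pics/side0.png

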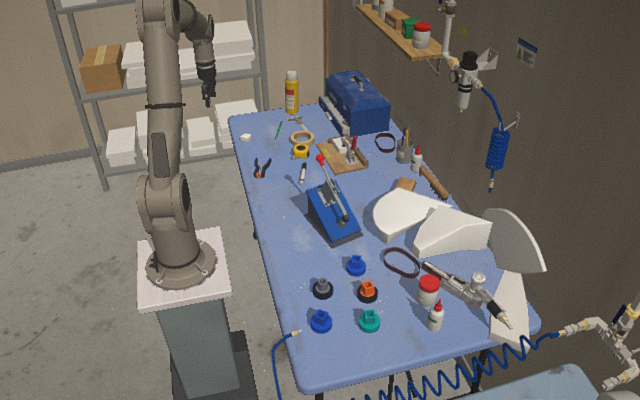

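Top view: the stand is at about (305,185) and its red knob at (272,177). The wheel candidates are orange (415,180), blue (378,180) and (441,231), turquoise (449,187) and grey round (401,220). The orange one with a square boss fits the description. The toggle clamp on the wooden board at (180,140) is a look-alike. In the side view, orange is at (368,291), the knob at (320,159) and the stand at (335,215). I'll confirm with one enlarged crop.

Run:
```python
from h import *
t=cv2.imread("pics/top0.png");s=cv2.imread("pics/side0.png")
z=lambda im,x,y,w,h,k:cv2.resize(im[y:y+h,x:x+w],None,fx=k,fy=k,interpolation=cv2.INTER_CUBIC)
a=z(t,260,150,100,75,4); b=z(s,295,145,100,100,4)[:, :]; c=z(t,385,160,66,50,6); d=z(s,345,270,66,33,6)
W=np.zeros((600,800,3),np.uint8)
W[:300,:400]=a; W[:400,400:800]=b; W[300:600,:396]=c; W[400:598,400:796]=d
cv2.imwrite("pics/crop1.png",W)
for n,im in(("top",t),("side",s)):
    hsv=cv2.cvtColor(im,cv2.COLOR_BGR2HSV)
    for nm,lo,hi in(("red",(0,170,110),(6,255,255)),("orange",(7,170,110),(18,255,255)),("plate",(103,170,40),(118,255,200))):
        m=cv2.inRange(hsv,lo,hi); k,l,st,ce=cv2.connectedComponentsWithStats(m)
        print(n,nm,[(st[i].tolist(),ce[i].round(1).tolist()) for i in range(1,k) if st[i][4]>25])
```

```text
top red [([426, 112, 19, 18, 277], [434.9, 120.4]), ([266, 172, 14, 9, 87], [271.7, 176.4])]
top orange [([408, 172, 15, 14, 99], [415.2, 178.4])]
top plate [([359, 0, 14, 5, 35], [365.9, 1.1]), ([551, 46, 29, 46, 203], [567.0, 71.9]), ([56, 50, 85, 71, 1803], [117.5, 92.6]), ([16, 78, 5, 12, 36], [18.3, 82.8]), ([43, 89, 12, 11, 67], [49.4, 93.5]), ([468, 93, 101, 211, 1924], [538.9, 222.4]), ([15, 110, 39, 16, 186], [33.1, 117.4]), ([41, 120, 24, 4, 41], [52.0, 121.6]), ([95, 128, 44, 8, 151], [116.5, 131.7]), ([46, 133, 28, 6, 73], [61.2, 135.4]), ([30, 136, 17, 5, 43], [38.6, 138.2]), ([271, 161, 61, 14, 423], [302.5, 167.1]), ([368, 170, 21, 21, 310], [378.1, 180.4]), ([275, 176, 65, 30, 1001], [308.9, 191.3]), ([431, 221, 21, 20, 336], [441.0, 230.5])]
side red [([414, 22, 16, 10, 112], [422.5, 26.1]), ([317, 155, 7, 10, 30], [320.0, 158.7]), ([420, 275, 20, 17, 240], [429.5, 282.3])]
side orange [([360, 281, 15, 16, 149], [367.7, 289.0])]
side plate [([482, 88, 20, 35, 92], [493.1, 103.6]), ([486, 124, 24, 54, 636], [497.4, 149.3]), ([306, 186, 52, 55, 919], [332.5, 216.4]), ([332, 204, 11, 14, 60], [337.4, 210.2]), ([347, 256, 18, 20, 282], [355.7, 266.0]), ([311, 310, 21, 23, 368], [321.0, 321.8]), ([408, 332, 151, 68, 870], [478.5, 366.7]), ([272, 334, 20, 66, 142], [277.7, 362.1]), ([395, 386, 10, 14, 51], [398.2, 393.1]), ([379, 391, 9, 9, 35], [382.6, 395.4])]
```

View pics/crop1.png

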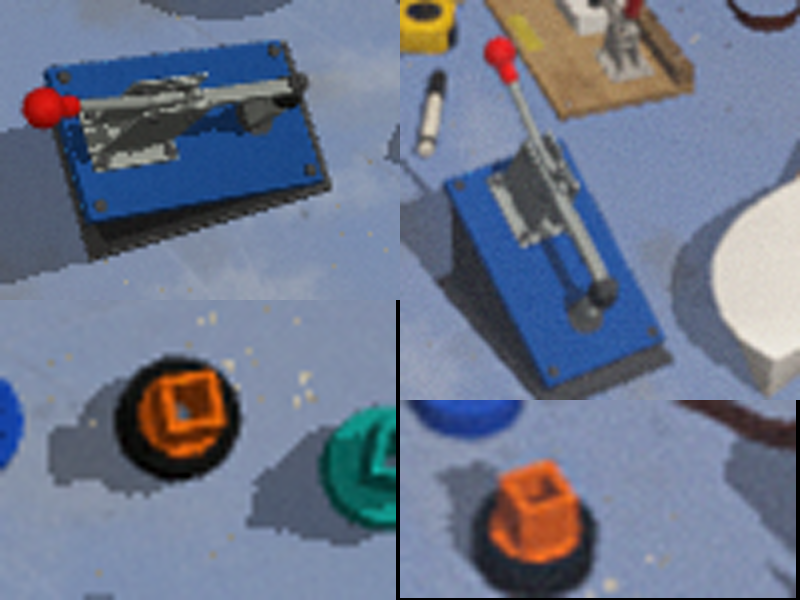

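The crop confirms it: the orange wheel's hole is square and its boss is open at the top. Next I'll fit the stand pose from its corners and knob, and the wheel from its boss top.

```bash
cat >> h.py <<'E'
def frame(ox,oy,psi,oz=.05):
    Rp=R.from_euler("z",psi).as_matrix()@R.from_euler("x",30,degrees=True).as_matrix()
    return np.array([ox,oy,oz]),Rp
E
python3 - <<'E'
from h import *
from scipy.optimize import least_squares
kn=[0,.130+.09*np.cos(.2),.074+.09*np.sin(.2)]
T=[([.06,.16,0],(271.3,167)),([.06,-.045,0],(329,160.5)),([-.06,-.045,0],(341,195.5)),([-.06,.16,0],(283,205)),(kn,(270.5,177))]
S=[([-.06,.16,0],(306.3,190.8)),([.06,-.045,0],(360.8,230)),([-.06,-.045,0],(332,241.8)),(kn,(319.5,158))]
def res(p):
    O,Rp=frame(p[0],p[1],p[2],p[3]); out=[]
    for n,L in(("top",T),("side",S)):
        out.append(proj(n,np.array([a for a,b in L])@Rp.T+O)-np.array([b for a,b in L]))
    return np.vstack(out).ravel()
r=least_squares(res,[.6,0,0,.05],loss="soft_l1"); print(r.x,res(r.x).reshape(-1,2).round(1).tolist())
O,Rp=frame(*r.x); print("knob",Rp@kn+O,"tri",tri((270.5,177),(319.5,158)),"tip",Rp@[0,0,.042]+O)
c=onz("top",[(411.7,172.7),(420.5,171.8),(422,181.3),(413.3,182.5)],.052); print(c.round(4),c.mean(0))
e=np.diff(np.vstack([c,c[:1]]),axis=0)[:,:2]; print(np.linalg.norm(e,axis=1),np.degrees(np.arctan2(e[:,1],e[:,0]))%90)
# tyre: dark ellipse, centre at z~.022
for n,(x,y,w,h) in(("top",(400,165,32,30)),("side",(352,274,34,34))):
    im=cv2.imread(f"pics/{n}0.png")[y:y+h,x:x+w]
    hsv=cv2.cvtColor(im,cv2.COLOR_BGR2HSV); m=((hsv[...,2]<60)|((hsv[...,0]<20)&(hsv[...,1]>140))).astype(np.uint8)
    k,l,st,ce=cv2.connectedComponentsWithStats(m); i=1+np.argmax(st[1:,4]); pts=cv2.convexHull(np.argwhere(l==i)[:,::-1].astype(np.int32)).reshape(-1,2)
    print(n,st[i],onz(n,[(x+st[i][0]+(st[i][2]-1)/2,y+st[i][1]+(st[i][3]-1)/2)],.015),proj(n,[[*c.mean(0)[:2],.052],[*c.mean(0)[:2],.022],[*c.mean(0)[:2],0]]).round(1).tolist())
print("side boss top ctr", onz("side",[(345+140/6,270+82/6)],.052))
cc=cv2.inRange(cv2.cvtColor(cv2.imread("pics/top0.png"),cv2.COLOR_BGR2HSV),(0,0,0),(180,255,60))
print("round",onz("top",[(401,219)],.03),"blue",onz("top",[(378,180)],.03),"turq",onz("top",[(449,187)],.03),"marker",onz("top",[(202,199)],.01))
E
```

```text
[ 0.55443235 -0.00750675  0.25784401  0.04639131] [[0.2, -0.3], [0.5, -0.8], [-0.4, -0.5], [-0.4, 0.2], [0.1, -0.0], [-1.1, -0.4], [0.3, -0.1], [-0.6, 0.3], [-0.4, 0.8]]
knob [0.51795975 0.13079671 0.23506493] tri (array([0.51819717, 0.13064133, 0.23810958]), [np.float64(0.3965814490246146), np.float64(0.3101528065250771)]) tip [ 0.55978727 -0.02781254  0.08276438]
[[ 0.5626 -0.2824  0.052 ]
 [ 0.5645 -0.3098  0.052 ]
 [ 0.5341 -0.312   0.052 ]
 [ 0.5313 -0.2849  0.052 ]] [ 0.54813823 -0.29724672  0.052     ]
[0.02751092 0.03044271 0.02722976 0.03140544] [3.87273807 4.07256989 5.89381886 4.61030873]
top [  4   5  21  20 325] [[ 0.5496044  -0.29548682  0.015     ]] [[416.9, 177.1], [415.0, 179.4], [413.7, 181.0]]
side [  5   6  20  23 314] [[ 0.55158909 -0.29028383  0.015     ]] [[366.8, 284.8], [366.3, 291.4], [365.9, 296.1]]
side boss top ctr [[ 0.5540783  -0.29411048  0.052     ]]
round [[ 0.42264977 -0.24263737  0.03      ]] blue [[ 0.548602   -0.17943577  0.03      ]] turq [[ 0.51786035 -0.39974537  0.03      ]] marker [[0.5124992  0.37672415 0.01      ]]
```

Stand fit: origin about (0.554, -0.008, 0.05), yaw 0.258, residuals under 1 px; the free height came out at 0.046, which fits the given 0.05. The wheel is at about (0.549, -0.296), yaw about 4.5°. The two-ray knob point (0.518, 0.131, 0.238) agrees with the model.

First I go left of the knob with closed fingers, jaws along plate x.

>>> jog_arm(
  plan=[
    [[2.5,-3.9,0],-0.085],
    [[2.5,-3.9,0],-0.085],
    [[2.5,-3.9,0],-0.085],
    [[2.5,-3.9,0],-0.085],
    [[2.5,-3.9,0],-0.085],
    [[2.5,-3.9,0],-0.085],
    [[2.5,-3.9,0],-0.085],
    [[2.5,-3.9,0],-0.085],
    [[2.5,-3.9,0],-0.085],
    [[2.5,-3.9,0],-0.085],
    [[2.5,-3.9,0],-0.085],
    [[2.5,-3.9,0],-0.085],
  ],
  hand=0,
)

```text
clock: 1.3
tcp_pos: [0.4998, 0.1751, 0.3038]
orientation: [-1.93, -2.479, 0.0]
contact_force: [-0.3, 0.8, 0.6]
grip_width: -0.0001
```

>>> jog_arm(
  plan=[
    [[0.5,-1.9,0],0],
    [[0.4,-1.4,0.6],0],
    [[0.4,-1.4,0.7],0],
    [[0.4,-1.4,0.6],0],
    [[0.4,-1.4,0.5],0],
    [[0.4,-1.4,0.2],0],
    [[0.4,-1.4,0],0],
    [[0.4,-1.4,-0.3],0],
    [[0.4,-1.4,-0.4],0],
    [[0,0,0],0],
  ],
)

```text
clock: 2.3
tcp_pos: [0.5362, 0.0447, 0.3224]
orientation: [-1.928, -2.48, 0.001]
contact_force: [-0.0, 0.3, 0.3]
grip_width: -0.0001
```

Run:
```python
from h import *
a=shot("top");b=shot("side")
W=np.hstack([cv2.resize(a[140:220,250:350],None,fx=4,fy=4,interpolation=2),cv2.resize(b[130:230,290:390],None,fx=4,fy=4,interpolation=2)[:320]])
cv2.imwrite("pics/open1.png",W[:,:,::-1])
```

```text
(no output)
```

View pics/open1.png

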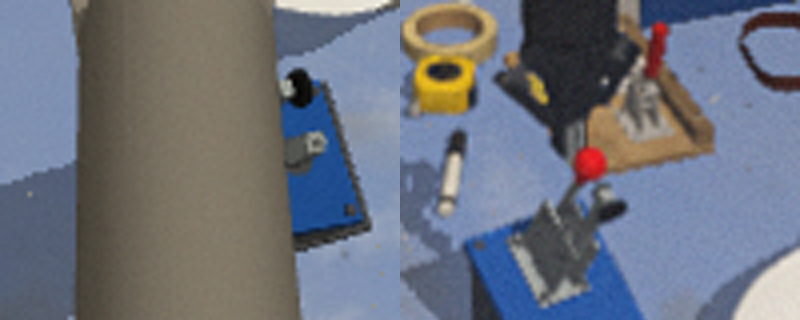

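The handle is up (knob at crop (590,165), bar standing). No contact force yet, so I'll push on to find the open stop.

>>> jog_arm(
  plan=[
    [[0.1,-0.4,0],0],
    [[0.1,-0.4,-0.1],0],
    [[0,0,0],0],
  ],
)

```text
clock: 2.7
tcp_pos: [0.5373, 0.0427, 0.3222]
orientation: [-1.917, -2.481, -0.005]
contact_force: [-6.5, 11.4, 7.2]
grip_width: 0.0002
```

>>> jog_arm(
  plan=[
    [[-0.3,1.3,2],0],
    [[-0.3,1.3,3.5],0],
    [[-0.2,0,3.3],0],
    [[0.3,-4,0],0],
    [[0.3,-4,0],0],
    [[0.3,-4,0],-0.05],
    [[0.3,-4,0],-0.05],
    [[0.3,-4,0],-0.08],
    [[0.3,-4,-1],0],
    [[0.2,-4,-3],0],
    [[0.2,-4,-3],0],
    [[0.2,-4,-3],0],
  ],
  hand=8.5,
)

```text
clock: 3.9
tcp_pos: [0.5546, -0.2971, 0.309]
orientation: [2.139, 2.3, 0.001]
contact_force: [1.1, 0.4, 0.1]
grip_width: 0.0854
```

>>> jog_arm(
  plan=[
    [[0,-2.5,-3],0],
    [[0,0,-3],0],
    [[0,0,0],0],
  ],
)

```text
clock: 4.2
tcp_pos: [0.5523, -0.3202, 0.2458]
orientation: [-2.137, -2.292, 0.005]
contact_force: [0.0, 0.5, -0.1]
grip_width: 0.085
```

Run:
```python
from h import *
a=shot("top");b=shot("side")
t=cv2.resize(a[150:250,350:450],None,fx=4,fy=4,interpolation=2); s=cv2.resize(b[210:310,310:410],None,fx=4,fy=4,interpolation=2)
cv2.imwrite("pics/hov.png",np.hstack([t,s])[:,:,::-1])
o=get_obs(); print(o["tcp_pos"],o["clock"],tri((416.9,177.1),(368.3,283.7)))
```

```text
[ 0.55468754 -0.32032301  0.25021134] 4.3 (array([ 0.55003327, -0.29706358,  0.05505872]), [np.float64(0.8761997588076208), np.float64(0.8968601968698782)])
```

View pics/hov.png

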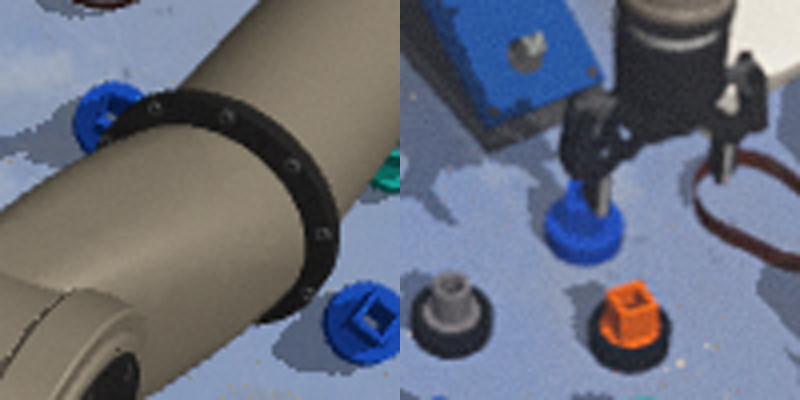

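The side view shows the orange wheel free at crop (630,330). The two-ray fix of the boss top is (0.550,-0.297,0.055), which matches the 52 mm height. I'm gripping it on the right half of the boss, so the gripper stays clear of the open bar later.

>>> jog_arm(
  plan=[
    [[-0.3,1.2,-3],0],
    [[0,0,-4],0],
    [[0,0,-4],0],
    [[0,0,-3],0],
    [[0,0,-1],0],
    [[0,0,0],0],
  ],
)

```text
clock: 4.9
tcp_pos: [0.5521, -0.3084, 0.1006]
orientation: [2.14, 2.3, 0.001]
contact_force: [0.1, 0.7, 0.6]
grip_width: 0.0854
```

>>> jog_arm(
  plan=[
    [[0,0,0],0],
    [[0,0,0],0],
    [[0,0,0],0],
    [[0,0,0],0],
    [[0,0,0],0],
    [[0,0,0],0],
  ],
  hand=0,
  grip_force=40,
)

```text
clock: 5.5
tcp_pos: [0.5519, -0.3093, 0.1013]
orientation: [2.14, 2.298, 0.001]
contact_force: [0.2, 1.3, 6.5]
grip_width: 0.0293
```

Gripped, opening 29.3 mm. I'll lift, turn to the stand's yaw and move to a point right of the stand.

>>> jog_arm(
  plan=[
    [[0,0,2],0],
    [[0,0,4],0],
    [[0,0,5],0],
    [[0,0,4],0],
    [[0.4,3,0],0.06],
    [[0.4,3,0],0.06],
    [[0.4,3,0],0.06],
    [[0.4,3,0],0],
    [[0.4,3,0],0],
    [[0.3,3,0],0],
    [[0.3,3,-2],0],
    [[0,0.5,-3],0],
  ],
)

```text
clock: 6.7
tcp_pos: [0.5793, -0.0892, 0.2009]
orientation: [1.918, 2.486, 0.007]
contact_force: [-0.3, 0.9, -1.6]
grip_width: 0.0289
```

Run:
```python
from h import *
b=shot("side"); a=shot("top")
cv2.imwrite("pics/held.png",np.hstack([cv2.resize(b[150:280,300:400],None,fx=4,fy=4,interpolation=2),cv2.resize(a[130:260,290:390],None,fx=4,fy=4,interpolation=2)])[:,:,::-1])
for i in range(3): o=get_obs(); print(o["tcp_pos"],o["orientation"],o["grip_width"],o["contact_force"])
```

```text
[ 0.57522686 -0.09149669  0.19688274] [-1.91823079 -2.48040426  0.00514637] 0.02924869009130419 [-0.75889997 -0.20119275 -2.05447114]
[ 0.57522686 -0.09149669  0.19688274] [-1.91823079 -2.48040426  0.00514637] 0.02924869009130419 [-0.75889997 -0.20119275 -2.05447114]
[ 0.57522686 -0.09149669  0.19688274] [-1.91823079 -2.48040426  0.00514637] 0.02924869009130419 [-0.75889997 -0.20119275 -2.05447114]
```

View pics/held.png

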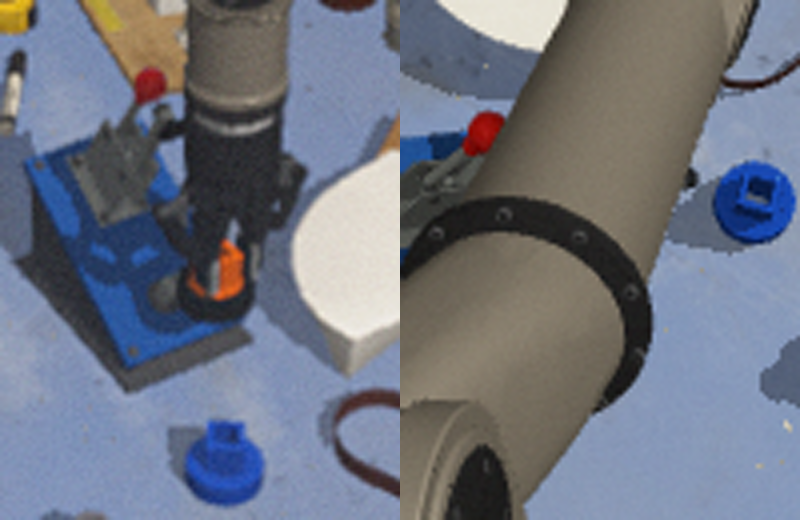

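>>> jog_arm(
  plan=[
    [[-0.3,1.2,-2.5],0],
    [[-0.3,1.2,-2.3],0],
    [[0,0,-0.5],0],
    [[0,0,-0.4],0],
    [[0,0,0],0],
  ],
  grip_force=20,
)

```text
clock: 7.3
tcp_pos: [0.5718, -0.0713, 0.1439]
orientation: [1.927, 2.48, 0.0]
contact_force: [-0.2, 0.6, -0.1]
grip_width: 0.0292
```

>>> jog_arm(
  plan=[
    [[0,0,-0.2],0],
    [[0,0,-0.2],0],
    [[0,0,0],0],
  ],
)

```text
clock: 7.6
tcp_pos: [0.5715, -0.0703, 0.1393]
orientation: [1.926, 2.481, 0.001]
contact_force: [0.2, -0.5, -1.2]
grip_width: 0.0292
```

>>> jog_arm(
  plan=[
    [[0,0,-0.2],0],
    [[0,0,0],0],
  ],
)

```text
clock: 7.8
tcp_pos: [0.5718, -0.071, 0.1379]
orientation: [1.926, 2.48, 0.001]
contact_force: [-2.2, -1.0, 8.3]
grip_width: 0.0293
```

>>> jog_arm(
  plan=[
    [[0.1,-0.4,-0.4],0],
    [[0.1,-0.35,-0.44],0],
    [[0.1,-0.33,-0.47],0],
    [[0,0,0],0],
  ],
)

```text
clock: 8.2
tcp_pos: [0.5746, -0.0817, 0.1243]
orientation: [1.927, 2.48, 0.0]
contact_force: [-0.6, -1.8, 4.4]
grip_width: 0.0294
```

>>> jog_arm(
  plan=[
    [[0.07,-0.28,-0.49],0],
    [[0.06,-0.24,-0.52],0],
    [[0.05,-0.19,-0.5],0],
    [[0,0,0],0],
  ],
)

```text
clock: 8.6
tcp_pos: [0.5765, -0.0887, 0.1092]
orientation: [1.927, 2.48, 0.0]
contact_force: [-1.2, -0.9, 5.2]
grip_width: 0.029
```

Run:
```python
from h import *
b=shot("side"); a=shot("top")
cv2.imwrite("pics/tilt.png",np.hstack([cv2.resize(b[160:280,300:380],None,fx=5,fy=5,interpolation=2),cv2.resize(a[130:250,290:370],None,fx=5,fy=5,interpolation=2)])[:,:,::-1])
```

```text
(no output)
```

View pics/tilt.png

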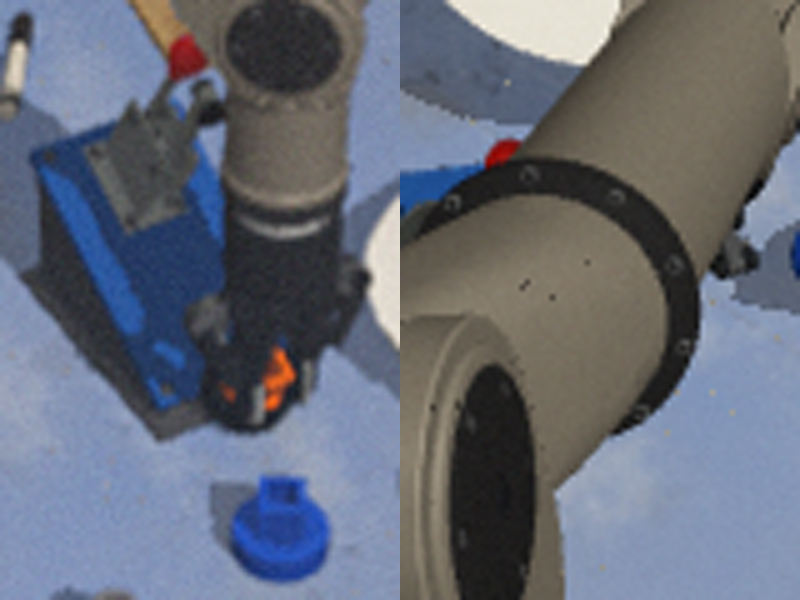

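The wheel now leans toward the right with its underside along the plate, and the contact force was a steady 5 N. I'll firm up the grip, lift along the shaft axis, then traverse up-slope over the tip.

>>> jog_arm(
  plan=[
    [[0,0,0],0],
    [[0.3,-1.1,2],0],
    [[0.3,-1.1,2.1],0],
    [[-0.4,1.5,0.9],0],
    [[-0.4,1.5,0.9],0],
    [[-0.4,1.5,0.9],0],
    [[0,0,0],0],
    [[0,0,0],0],
  ],
  grip_force=50,
)

```text
clock: 9.5
tcp_pos: [0.5701, -0.0646, 0.1765]
orientation: [1.924, 2.483, 0.0]
contact_force: [0.2, -0.0, -1.0]
grip_width: 0.0288
```

Run:
```python
from h import *
b=shot("side"); o=get_obs(); print(o["tcp_pos"],o["contact_force"])
W=cv2.resize(b[160:260,290:400],None,fx=6,fy=6,interpolation=2)
O,Rp=frame(.5545,-.0075,.258)
for p,c in (([0,0,0],(255,255,255)),([0,0,.042],(255,255,0)),([0,0,.098],(0,255,0)),([.015,-.015,.098],(0,255,255)),([-.015,-.015,.098],(0,255,255))):
    u=(proj("side",Rp@p+O)[0]-[290,160]+.5)*6; cv2.circle(W,tuple(int(q) for q in u),3,c,1); print(p,u)
cv2.imwrite("pics/over.png",W[:,:,::-1])
```

```text
[ 0.57001482 -0.06526699  0.17637975] [-1.3742359   0.40722252 -1.41216538]
[0, 0, 0] [306.47112389 385.29532436]
[0, 0, 0.042] [327.37577778 357.97319719]
[0, 0, 0.098] [356.6974038  319.62943777]
[0.015, -0.015, 0.098] [392.42252636 334.28454271]
[-0.015, -0.015, 0.098] [345.90532349 352.74629492]
```

View pics/over.png

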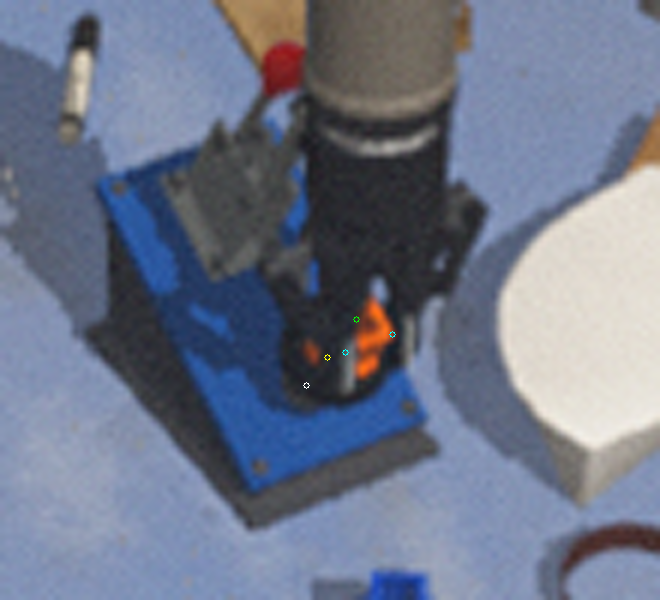

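The boss's right corner is seen at about (392,332), predicted (392,334), so the tilt and alignment agree. I'll go down along the shaft axis onto the tip.

>>> jog_arm(
  plan=[
    [[-0.05,0.2,-0.2],0],
    [[-0.05,0.2,-0.3],0],
    [[-0.05,0.15,-0.25],0],
    [[-0.05,0.15,-0.25],0],
    [[0,0,0],0],
  ],
)

```text
clock: 10.05
tcp_pos: [0.5678, -0.0576, 0.1662]
orientation: [-1.925, -2.482, 0.001]
contact_force: [-0.9, 0.3, -0.7]
grip_width: 0.029
```

>>> jog_arm(
  plan=[
    [[-0.05,0.2,-0.35],0],
    [[-0.05,0.2,-0.35],0],
    [[0,0,0],0],
  ],
)

```text
clock: 10.35
tcp_pos: [0.5669, -0.0538, 0.1593]
orientation: [-1.926, -2.482, 0.001]
contact_force: [0.4, -1.2, -2.3]
grip_width: 0.0287
```

>>> jog_arm(
  plan=[
    [[-0.05,0.2,-0.35],0],
    [[-0.05,0.2,-0.35],0],
    [[0,0,0],0],
  ],
)

```text
clock: 10.65
tcp_pos: [0.5657, -0.0495, 0.152]
orientation: [-1.925, -2.482, 0.001]
contact_force: [0.5, -2.4, -3.6]
grip_width: 0.0291
```

>>> jog_arm(
  plan=[
    [[-0.05,0.2,-0.35],0],
    [[-0.05,0.2,-0.35],0],
    [[0,0,0],0],
  ],
)

```text
clock: 10.95
tcp_pos: [0.5647, -0.0454, 0.1451]
orientation: [-1.925, -2.482, 0.001]
contact_force: [0.3, -1.5, -4.1]
grip_width: 0.0291
```

>>> jog_arm(
  plan=[
    [[-0.05,0.2,-0.35],0],
    [[0,0,0],0],
  ],
)

```text
clock: 11.15
tcp_pos: [0.5648, -0.0442, 0.1422]
orientation: [1.926, 2.481, 0.0]
contact_force: [0.5, -3.8, -2.0]
grip_width: 0.0288
```

>>> jog_arm(
  plan=[
    [[-0.05,0.15,-0.25],0],
    [[0,0,0],0],
  ],
)

```text
clock: 11.35
tcp_pos: [0.564, -0.0422, 0.1395]
orientation: [-1.926, -2.482, 0.0]
contact_force: [0.7, -3.6, -3.3]
grip_width: 0.0288
```

>>> jog_arm(
  plan=[
    [[0,0.1,-0.25],0],
    [[0,0,0],0],
  ],
)

```text
clock: 11.55
tcp_pos: [0.5645, -0.0421, 0.1374]
orientation: [1.926, 2.48, -0.0]
contact_force: [1.3, -5.8, -0.6]
grip_width: 0.0289
```

>>> jog_arm(
  plan=[
    [[0,0.05,-0.2],0],
    [[0,0,0],0],
  ],
)

```text
clock: 11.75
tcp_pos: [0.5647, -0.0426, 0.1369]
orientation: [1.927, 2.479, 0.001]
contact_force: [-2.4, -7.3, 13.9]
grip_width: 0.0286
```

>>> jog_arm(
  plan=[
    [[0,0.05,-0.2],0],
    [[0,0,0],0],
  ],
)

```text
clock: 11.95
tcp_pos: [0.5647, -0.0427, 0.1367]
orientation: [1.928, 2.479, 0.002]
contact_force: [-9.1, -7.7, 32.6]
grip_width: 0.0288
```

It bottomed on the plate (32 N). I'll relieve, open, and withdraw out along the axis to the right.

>>> jog_arm(
  plan=[
    [[0,-0.05,0.3],0],
    [[0,0,0],0],
    [[0,0,0],0],
    [[0,0,0],0],
  ],
  hand=6,
)

```text
clock: 12.35
tcp_pos: [0.5648, -0.0417, 0.1369]
orientation: [1.926, 2.479, 0.001]
contact_force: [1.3, -6.6, 3.6]
grip_width: 0.0602
```

>>> jog_arm(
  plan=[
    [[0.3,-1.2,1],0],
    [[0.5,-2,3],0],
    [[0.5,-2.5,4],0],
    [[0.5,-3,4],0],
    [[0,-4,3],0],
    [[0,-4,2],0],
    [[-1,-4,2],0],
    [[-1,-4,3],0],
    [[0,0,0],0],
  ],
)

```text
clock: 13.25
tcp_pos: [0.5601, -0.2949, 0.3607]
orientation: [1.932, 2.467, -0.001]
contact_force: [0.5, -0.4, 0.2]
grip_width: 0.0599
```

Run:
```python
from h import *
a=shot("top");b=shot("side")
W=np.hstack([cv2.resize(a[140:220,265:345],None,fx=5,fy=5,interpolation=2),cv2.resize(b[165:245,300:380],None,fx=5,fy=5,interpolation=2)])
cv2.imwrite("pics/seat.png",W[:,:,::-1])
O,Rp=frame(.5545,-.0075,.258)
q=[[sx*.015,sy*.015,.052] for sx,sy in((1,1),(1,-1),(-1,-1),(-1,1))]+[[0,0,.052]]
for n,o,dx in(("top",(265,140),0),("side",(300,165),400)): print(n,((proj(n,np.array(q)@Rp.T+O)-o+.5)*5+[dx,0]).round().tolist())
```

```text
top [[305.0, 145.0], [347.0, 139.0], [361.0, 185.0], [320.0, 191.0], [333.0, 165.0]]
side [[636.0, 241.0], [656.0, 280.0], [618.0, 295.0], [598.0, 256.0], [627.0, 268.0]]
```

View pics/seat.png

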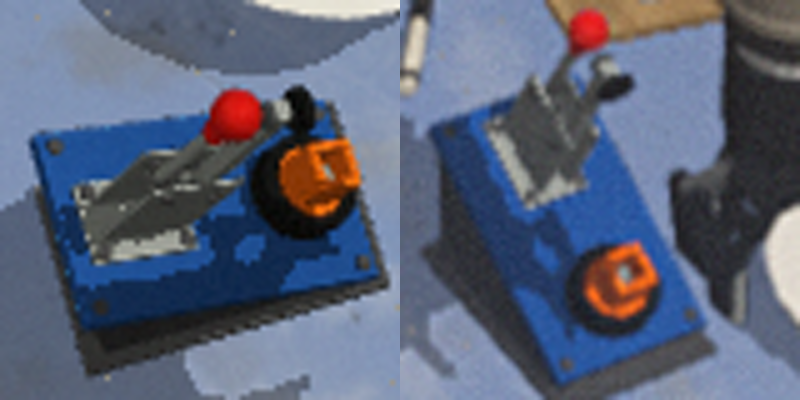

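In the seat picture the boss-top corners (308,145), (355,140), (360,180) match the prediction for home: (305,145), (347,139), (361,185). The side view agrees. Now I close the handle from the right.

>>> jog_arm(
  plan=[
    [[0,2.8,1],0],
    [[0,4,1],0],
    [[0,4,0],0],
    [[0,4,0],0],
    [[0,4,0],0],
    [[0,4,0],0],
    [[-0.3,4,0],0],
    [[0,1,0],0],
    [[0,0,0],0],
    [[0,0,0],0],
  ],
  hand=0,
)

```text
clock: 14.35
tcp_pos: [0.559, -0.0091, 0.3751]
orientation: [-1.925, -2.482, 0.002]
contact_force: [-0.7, -0.4, 0.3]
grip_width: -0.0001
```

Run:
```python
from h import *
p=[]
for i in range(4): shot("side"); o=get_obs(); p.append(o["tcp_pos"])
p=np.mean(p,0); d=p-[.5545,-.0075,0]; print(p,"h",d@[-.255,.967,0],"x",d@[.967,.255,0],o["grip_width"])
```

```text
[ 0.55916181 -0.0104721   0.37538662] h -0.0040627844919623075 x 0.003750086112270795 -0.00017768978163242052
```

>>> jog_arm(
  plan=[
    [[-0.2,0,-2.5],0],
    [[-0.2,0,-2.3],0],
    [[-0.2,0.9,0],0],
    [[-0.3,1.05,0.45],0],
    [[-0.3,1.05,0.45],0],
    [[-0.3,1.15,0.3],0],
    [[-0.3,1.15,0.3],0],
    [[-0.3,1.2,0.05],0],
    [[-0.3,1.2,0.05],0],
    [[-0.3,1.15,-0.25],0],
    [[-0.3,1.15,-0.25],0],
    [[0,0,0],0],
  ],
)

```text
clock: 15.75
tcp_pos: [0.5284, 0.0936, 0.3375]
orientation: [-1.921, -2.484, 0.001]
contact_force: [0.5, -0.1, -0.8]
grip_width: -0.0001
```

>>> jog_arm(
  plan=[
    [[-0.15,0.65,-0.35],0],
    [[-0.15,0.65,-0.4],0],
    [[-0.15,0.5,-0.45],0],
    [[-0.1,0.5,-0.45],0],
    [[0,0,0],0],
  ],
)

```text
clock: 16.25
tcp_pos: [0.5236, 0.1147, 0.3212]
orientation: [-1.925, -2.483, 0.001]
contact_force: [0.8, -0.8, 0.1]
grip_width: -0.0002
```

>>> jog_arm(
  plan=[
    [[-0.1,0.3,-0.35],0],
    [[0,0,0],0],
  ],
)

```text
clock: 16.45
tcp_pos: [0.5236, 0.1154, 0.3201]
orientation: [1.927, 2.479, 0.0]
contact_force: [-3.7, -5.0, 13.7]
grip_width: -0.0001
```

>>> jog_arm(
  plan=[
    [[-0.1,0.2,-0.3],0],
    [[0,0,0],0],
  ],
)

```text
clock: 16.65
tcp_pos: [0.5236, 0.116, 0.3193]
orientation: [1.928, 2.476, 0.003]
contact_force: [-6.9, -9.0, 29.8]
grip_width: -0.0003
```

Run:
```python
from h import *
b=shot("side")
cv2.imwrite("pics/close.png",cv2.resize(b[130:250,290:390],None,fx=5,fy=5,interpolation=2)[:,:,::-1])
m=cv2.inRange(cv2.cvtColor(b,cv2.COLOR_RGB2HSV),(0,170,90),(6,255,255)); m[200:]=0;m[:100]=0
k,l,st,ce=cv2.connectedComponentsWithStats(m); print([(st[i].tolist(),ce[i]) for i in range(1,k) if st[i][4]>8])
O,Rp=frame(.5545,-.0075,.258)
for hh in(0,.06,.2,.5): print(hh,proj("side",Rp@[0,.13+.09*np.cos(.2+hh),.074+.09*np.sin(.2+hh)]+O))
```

```text
[([352, 140, 4, 9, 15], array([353.66666667, 143.53333333])), ([416, 145, 4, 9, 22], array([417.59090909, 150.31818182])), ([319, 159, 4, 6, 11], array([320.72727273, 161.72727273]))]
0 [[319.13577865 157.93903152]]
0.06 [[319.67053079 157.49867904]]
0.2 [[321.06269975 156.8109238 ]]
0.5 [[324.62495111 157.01619025]]
```

View pics/close.png

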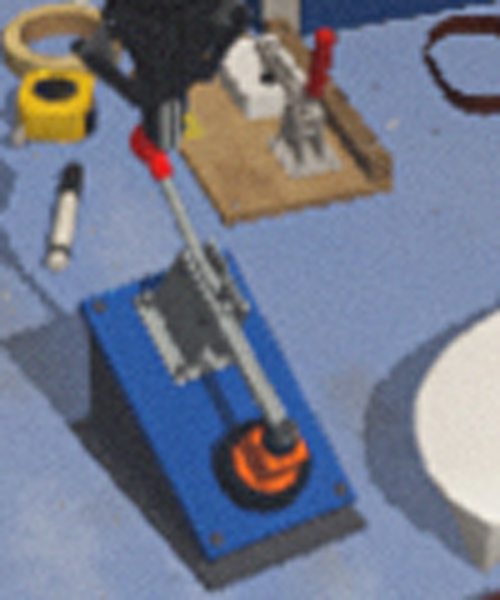

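The handle is at its hard stop (30 N) and the pad is on the boss. I'll retreat upward and compare the knob with its initial pixels.

>>> jog_arm(
  plan=[
    [[0,-0.2,2],0],
    [[0,0,4],0],
    [[0,0,4],0],
    [[-1,4,2],0],
    [[-2,4,0],0],
    [[-2,4,0],0],
    [[-2,4,0],0],
    [[-2,4,0],0],
    [[-2,4,0],0],
    [[-2,4,0],0],
    [[0,0,0],0],
    [[0,0,0],0],
  ],
)

```text
clock: 17.9
tcp_pos: [0.391, 0.3978, 0.4347]
orientation: [1.923, 2.484, -0.002]
contact_force: [0.3, -0.5, -0.6]
grip_width: 0.0002
```

Run:
```python
from h import *
a=shot("top","top9");b=shot("side","side9"); o=get_obs(); print(o["clock"],o["tcp_pos"],o["contact_force"])
for n,f in(("top",a),("side",b)):
    m=cv2.inRange(cv2.cvtColor(f,cv2.COLOR_RGB2HSV),(0,170,110),(6,255,255)); k,l,st,ce=cv2.connectedComponentsWithStats(m); print(n,[(st[i].tolist(),ce[i].round(1).tolist()) for i in range(1,k) if st[i][4]>25])
W=np.hstack([cv2.resize(a[150:215,260:345],None,fx=4.7,fy=4.7,interpolation=2),cv2.resize(b[145:210+35,300:385],None,fx=4.7,fy=4.7,interpolation=2)[:305] if 0 else cv2.resize(b[180:245,300:385],None,fx=4.7,fy=4.7,interpolation=2)])
cv2.imwrite("pics/end.png",W[:,:,::-1])
```

```text
18.0 [0.39262164 0.39574253 0.43519504] [-0.5620057  -0.00563334  0.47612053]
top [([426, 112, 19, 18, 278], [434.9, 120.4]), ([266, 172, 14, 10, 89], [271.7, 176.6])]
side [([414, 22, 17, 10, 116], [422.6, 26.0]), ([420, 275, 20, 16, 221], [429.6, 282.0])]
```

View pics/end.png

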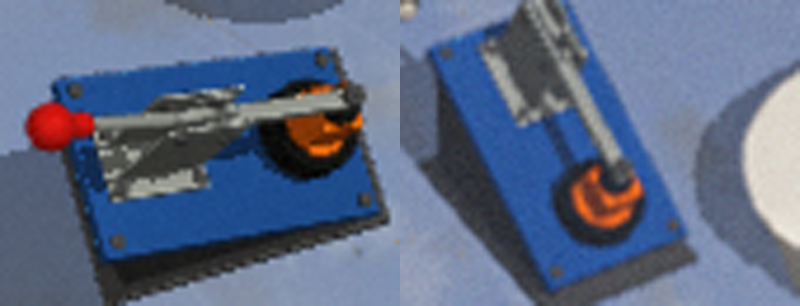

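The knob is back at its shut position: (271.7,176.6) against (271.7,176.4) at the start. The wheel is flat on the plate with the pad on its boss, and the arm is clear. I'm handing in.

```bash
python3 -c "
from bench import *
print(hand_in())"
```

```text
the job is handed in; nothing more can be done
None
```

I opened the clamp, fitted the orange wheel on the square shaft, pushed the handle down to its stop, and handed the job in at about 18 s. The tool could only turn about the vertical. So I gripped the boss off-centre, tilted the wheel 30° by rolling it against the plate, slid it down the shaft, then closed the clamp.

**Last checks:**
- **Wheel seating:** pushing down met firm resistance (32 N) where full seating was expected. The boss corners matched the predicted home position to about 1–2 px.
- **Handle:** it met a hard stop at 30 N. In the top view the knob was back at its shut position (271.7,176.6), against (271.7,176.4) at the start.
- **Pad and arm:** the last picture shows the pad on the boss. The arm was well clear, with about zero contact force.
- **Not checked:** the pad force cannot be measured directly. The last side-view colour mask missed the knob, because the arm was probably in front of it. I did not re-measure the round wheel and the marker at the end, but never touched them knowingly.

No check disagreed beyond sensor noise of about 2 mm.

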